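# Straightedge from the riser to the field books

### The job

Slide the long aluminium straightedge towards the robot until its near end juts out about five centimetres past the desk riser's front edge (the edge facing the robot) while it still lies flat on the riser, then grip that end, lift it off, and lay it gently and flat across the middle of the pile of field books to hold the map sheet down, parallel to the pile's short sides. Do not let it fall onto the desk, and leave the short rule beside it where it lies.

Things in the scene. Friction and masses are not known exactly. Their poses are not given: they have to be found in the camera images.
- straightedge: Long flat plain aluminium bar, 220 (its x) x 40 (y) x 3 mm thick, 75 g, fine scale marks along one long side. Origin: centre of its underside; x points away from the robot at the start. Starts flat on the riser, about square to the riser's front edge, near end 5 to 25 mm back from that edge. Loose and smooth: a closed gripper's tips pressed on it (5 to 10 N) drag it along the slippery board.
- short_rule: Bystander: same aluminium and width but only 130 long (x) x 40 (y) x 3 mm. Origin: centre of its underside. Lies flat on the riser beside the straightedge, centres about 130 mm apart, on either side of it.
- riser: Fixed desk riser: dark wooden board 260 deep (its x) x 360 wide (y) x 18 mm on two steel sides, top 90 mm above the desk. Origin: at desk height, on its middle line, 40 mm behind its straight front edge; x points away from the robot, so the front edge is the line x = -40 mm. Free space in front of that edge. Left or right of the robot's middle; a roll of tape lies near its +y side.
- book_pile: Fixed pile of three field books with a map sheet on top, 115 (its x) x 175 (y) mm, 60 mm high to the top of the sheet. Origin: on the desk under its middle; x is the short direction, roughly away from the robot. Laid along the pile's x, the straightedge juts out about 50 mm at both ends. On the other side of the robot's middle from the riser.
Not all that is in view belongs to the job. What is shaped like the straightedge but brown is not meant. Leave any orange look-alike of the book_pile alone.

How it is judged:
On the way, in this order (a step that is already met when the one before it is completed fails the run):
1. the straightedge lies flat on the riser with its near end at least about 25 mm out past the front edge (x of straightedge in the frame of riser below 0.045 m and angle between the x axis of straightedge and the x axis of riser, either way round below 0.5 rad and height (world z) of straightedge between 0.085 and 0.096 m and angle between straightedge's own z axis and vertical below 0.1 rad), for 0.2 s.
2. the straightedge is lifted clear of the riser, held by the fingers (height (world z) of straightedge above 0.105 m and contact force between straightedge and the fingers above 0.5 N and contact force between straightedge and riser below 0.05 N), for 0.2 s.
At the end, for the whole second after the job is handed in: The straightedge lies flat and at rest on top of the pile of field books, its centre within 25 mm of the pile's middle and its length within 0.25 rad (14 degrees) of the pile's short direction (horizontal distance between straightedge and book_pile below 0.025 m and angle between the x axis of straightedge and the x axis of book_pile, either way round below 0.25 rad and height (world z) of straightedge between 0.056 and 0.066 m and angle between straightedge's own z axis and vertical below 0.08 rad and linear speed of straightedge below 0.02 m/s); the robot touches nothing.
It fails at once if the straightedge falls to the desk (height (world z) of straightedge below 0.045 m).
It fails at once if the straightedge is dropped or thrown (falls free faster than 0.7 m/s, about 25 mm of fall) (linear speed of straightedge above 0.7 m/s and contact force between straightedge and the fingers below 0.05 N).
It fails at once if the short rule is moved more than 25 mm (distance of short_rule from where it was at the start of the episode above 0.025 m).
It also fails if it takes over 58 s, if anything falls off the work surface, if the arm or the gripper's body presses on something with over 40 N, if the wrist force passes 120 N, or if a joint passes its speed limit or range.

### The arm

A 7-joint arm with a two-finger parallel gripper is mounted at the origin on the work surface. World frame = base frame: x ahead of the robot, y to its left, z up, the work surface at z = 0. Lengths are in m, angles in rad, forces in N, time in s.
With the tool pointing down it reaches from about 0.425 to 0.95 m from the base axis. Payload 4.7 kg.
Tool frame: the origin (TCP) lies at the centre of the arm's flange, where the gripper is bolted on; the fingertips stand 182 mm ahead of it and the grasp point (between the pads) lies 164 mm ahead of it; z points along the fingers, x is the direction in which the jaws open and shut, and the axes are right-handed (so a half turn about z gives the same grasp; the last joint's range is limited). The gripper opens to 87 mm and grips with 3 to 60 N. Pads are 19 mm wide; open, the fingers measure 117 mm over their backs; the gripper's body (75 mm by 190 mm) begins 51 mm behind the grasp point.
Start: joints at [-1.179, 0.469, -0.049, 1.532, 0.024, 1.141, -0.082], TCP at [0.276, 0.616, 0.405] pointing down, gripper open.
Joint ranges: [-2.59, 2.59], [-0.33, 1.99], [-1.39, 1.29], [0.1, 2.45], [-1.04, 4.18], [0.21, 1.99], [-2.66, 2.66]. Speed limits (rad/s): [2.57, 2.57, 3.14, 3.14, 3.14, 3.14, 3.14].

### API

Orientations are given as a unit quaternion [x, y, z, w].
In Python, from workcell import ctrl gives the robot as it stands. The module is installed in compiled form; this text tells all that it offers.
- The arm moves only by the tool step_arm, never from a script. Its argument "increments" is one flat list of numbers, 7 for each row, row after row: the opening, from 0 (shut) to 1 (fully open), then the shift along the tool's x, y, z as a fraction of full scale, then the turn, a rotation vector about the tool's x, y, z as a fraction of full scale. A call has exactly 8 rows; each row is the pose to reach, as a shift and turn from the pose commanded when the call began, along the tool's axes at that moment; what a row does not reach only later rows make up. Full scale, the value 1, is 0.2 m for a shift and 45 degrees for a turn. A row lasts 1/8 s, in which the tool goes at most 62.5 mm and 10.7 degrees, less where a joint would pass 70% of its speed; a pose out of reach is approached as far as the arm can. A call with a number of a shift or a turn outside -1 to 1 is refused whole. A call with a gripper value outside its range is refused whole. The fingers move at their own pace and stop on an object; "force" is the grip in N (left out, the last holds). Time passes only in rows, so rows that repeat a pose let the fingers close, or fill a call up. It gives the time, the measured TCP pose, the force and the opening at its end, in the units of the state.
- ctrl.state(): the state, without advancing time (a new reading comes with each control period).
- ctrl.get_image(name): name is "side" or "top"; returns a dict with "frame" (420x560x3 uint8, red, green, blue), "depth" (420x560 float32, m along the optical axis (not along the pixel's ray), 0 where there is no reading), "camera_matrix" (3x3 intrinsics, pixels), "R" (3x3) and "t" (3): a world point X has camera coordinates R X + t. Camera axes: x right, y down, z forward; pixel columns grow to the right and rows downward; lengths in m; the calibration is good to about 2 mm. A picture is of the moment at which its call begins.
- ctrl.close_job(): hands the job in, once; it reports no verdict.
Trained networks look in the newest picture that a camera, given by its name, has taken for a name from the list of things; names that differ only in an ending like _2 or _b are one class to them, and where a whole thing is asked for, a point or a joint stands for the part that bears it (a point fixed in the world has none). Each returns a list of dicts, best first, with "score" (0 to 1); they miss things now and then, are a little off and sometimes report something else, mostly with a low value. They report only what shows in the picture. A call takes as long as a camera call. They do not tell look-alikes from the thing itself.
- ctrl.outline_of(label, camera): "pixels" (420x560 bool, what is visible of it) and "xy" ([column, row] in pixels, amid what is visible of it).
The state is a dict: "t": time; "q": joint angles; "qd": joint speeds; "effort": joint torques, N m; "eef_pos": TCP position; "eef_rot": TCP orientation; "wrist_force": force on the tool from outside, world axes, zero at the start; "torque": the same for the moment, N m; "grip_width": finger opening in m.
Only numpy, scipy, OpenCV 4.12 (cv2) and the standard library are available. Lean on these libraries where they do the work, as an engineer would, in place of code of your own. Each camera call takes 0.05 s, during which the arm holds its last target. There are 200 camera calls.

## Working session

There is one attempt and no reset: what is moved stays moved. The work goes in short steps, Python scripts to look and compute and a tool call to move; the robot and the scene stay as the last step left them, time stands still between calls to the robot, and variables do not carry over. Pictures are saved under pics/ and viewed, about 8 in all and at most 12, crops included, and the job is handed in when it is done.

Besides the shell and the picture viewer there is one more tool, called after "Call:" as a command line: name --argument value ..., lists and objects as JSON in quotes. step_arm: Moves the arm, as the interface text tells. Shift numbers are shares of 0.2 m and turn numbers shares of 45 degrees, none past 1 either way. Its arguments: {"type":"object","properties":{"increments":{"type":"array"},"force":{"type":"number"}},"required":["increments"]}

```bash
mkdir -p pics
cat > h.py <<'E'
import numpy as np, cv2
from workcell import ctrl
from scipy.spatial.transform import Rotation as Rt
def pts(im,mask=None):
    d=im["depth"];K=im["camera_matrix"]
    v,u=np.nonzero((d>0) if mask is None else (mask&(d>0)))
    z=d[v,u];c=np.stack([(u-K[0,2])*z/K[0,0],(v-K[1,2])*z/K[1,1],z],1)
    return (c-im["t"])@im["R"], u, v
def proj(im,X):
    c=np.atleast_2d(X)@im["R"].T+im["t"];p=c@im["camera_matrix"].T
    return p[:,:2]/p[:,2:]
def save(im,name,crop=None,s=1):
    f=im["frame"][:,:,::-1]
    if crop: f=f[crop[1]:crop[3],crop[0]:crop[2]]
    cv2.imwrite("pics/"+name,cv2.resize(f,None,fx=s,fy=s,interpolation=cv2.INTER_CUBIC))
def rect(P):
    r=cv2.minAreaRect((P[:,:2]*1000).astype(np.float32)); return r
E
python3 - <<'E'
from h import *
st=ctrl.state();print(st)
ims={}
for c in ("top","side"):
    im=ctrl.get_image(c);ims[c]=im
    print(c,"campos",-im["R"].T@im["t"])
    for l in ("straightedge","short_rule","riser","book_pile"):
        for o in ctrl.outline_of(l,c):
            P,u,v=pts(im,o["pixels"])
            if len(P)<5: continue
            print(c,l,round(o["score"],2),np.round(o["xy"]),len(P),np.round(np.median(P,0),3),[np.round(x,1) for x in rect(P)], im["frame"][v,u].mean(0).round())
f=np.vstack([ims["top"]["frame"],]);save(ims["top"],"top0.png");save(ims["side"],"side0.png")
E
```

```text
{'t': 0.0, 'q': array([-1.17887262,  0.46945168, -0.04859736,  1.53368483,  0.02412948,
        1.14099421, -0.08231692]), 'qd': array([ 0.00053037, -0.00073924,  0.00268509, -0.00276709, -0.00023124,
        0.00057408, -0.00083879]), 'effort': array([-9.73032111e-04, -5.07969582e+01, -8.06966401e-02, -2.36157453e+01,
       -6.12711813e-02,  3.79047228e-02,  1.71359907e-04]), 'eef_pos': array([0.27562833, 0.61589701, 0.40369605]), 'eef_rot': array([ 8.39191470e-01,  5.43835200e-01, -7.91398083e-04,  5.70643249e-04]), 'wrist_force': array([-0.23012716, -0.08174612,  0.59380364]), 'torque': array([-0.00924036,  0.03563097, -0.03001229]), 'grip_width': 0.08705787302757748}
top campos [ 0.28883476 -0.07489837  1.07718615]
top straightedge 0.89 [182. 174.] 1364 [0.606 0.142 0.091] [array([610.8, 142.4]), array([ 42.5, 221.3]), np.float64(82.9)] [151. 149. 145.]
top straightedge 0.58 [326. 268.] 1376 [ 0.356 -0.201  0.002] [array([ 356.9, -204.2]), array([220.2,  47.3]), np.float64(56.9)] [111.  82.  57.]
top short_rule 0.95 [132. 175.] 845 [0.622 0.271 0.091] [array([624.5, 271.5]), arr
[... 799 characters left out ...]
2. 159.]
side short_rule 0.63 [250. 168.] 185 [0.627 0.269 0.096] [array([624.3, 270.1]), array([128.6,  48.8]), np.float64(3.5)] [170. 162. 160.]
side riser 0.59 [269. 189.] 4812 [0.6   0.086 0.091] [array([628.1, 306.5]), array([569.5, 262.7]), np.float64(86.9)] [68. 46. 35.]
side book_pile 0.7 [337. 356.] 6601 [ 0.328 -0.48   0.06 ] [array([ 369.4, -431.5]), array([171.1, 228.8]), np.float64(5.0)] [156. 104.  66.]
side book_pile 0.68 [338. 263.] 3345 [ 0.541 -0.264  0.059] [array([ 603.9, -233. ]), array([197.6, 182.7]), np.float64(6.1)] [128. 124. 114.]
side book_pile 0.16 [250. 169.] 182 [0.634 0.269 0.096] [array([625.7, 268.8]), array([126.1,  50.3]), np.float64(6.5)] [169. 161. 158.]
```

View pics/top0.png

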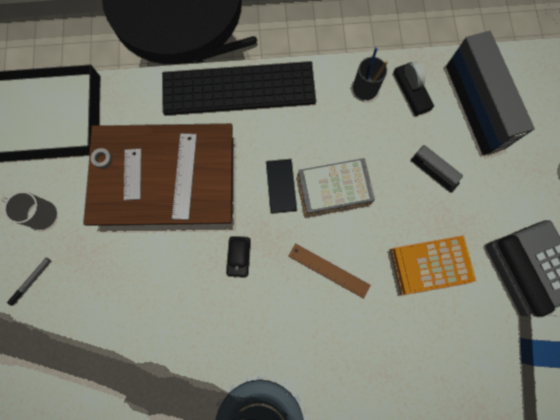

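View pics/side0.png

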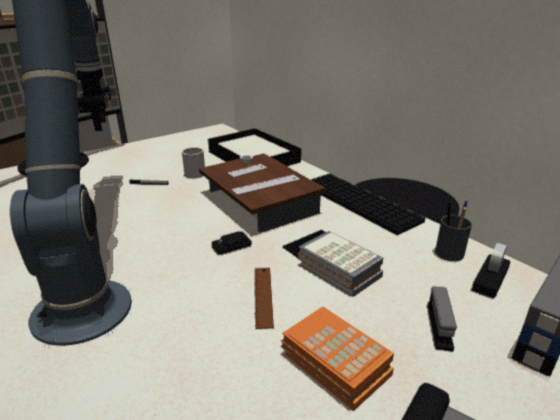

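Candidates: aluminium long bar (182,174) is the straightedge. The short rule is at (132,175), and the brown bar at (326,268) is not meant. For the piles, the grey/white one at (336,188) is the target; the orange one at (434,262) is a look-alike. Next I'll refine the poses and check with a crop.

```bash
cat >> h.py <<'E'
def axis_pose(P):
    """centre xy, yaw of long side and sizes from minAreaRect"""
    (cx,cy),_,_=r=rect(P); b=cv2.boxPoints(r); e=[b[1]-b[0],b[2]-b[1]]
    l=max(e,key=np.linalg.norm); a=np.degrees(np.arctan2(l[1],l[0])); a=(a+90)%180-90
    return np.round([cx,cy,a,*sorted(map(np.linalg.norm,e))],1), np.round(b)
E
python3 - <<'E'
from h import *
im=ctrl.get_image("top")
P,u,v=pts(im)
Z=P[:,2]
k=(P[:,0]>.45)&(P[:,0]<.85)&(P[:,1]>0)&(P[:,1]<.42)&(Z>.08)&(Z<.098)
print("riser",axis_pose(P[k]),np.median(Z[k]))
# front edge: min x per y bin
for y in np.arange(.03,.4,.04):
    q=P[k&(abs(P[:,1]-y)<.01)]
    if len(q): print(round(y,2),np.percentile(q[:,0],[0,1,99,100]).round(4))
k=(P[:,0]>.4)&(P[:,0]<.75)&(P[:,1]>-.4)&(P[:,1]<-.08)&(Z>.052)&(Z<.068)
print("pile",axis_pose(P[k]),np.median(Z[k]))
for l in ("straightedge","short_rule"):
    o=ctrl.outline_of(l,"top")[0];m=o["pixels"]
    Q,uu,vv=pts(im,m);g=(abs(Q[:,2]-.092)<.006);print(l,axis_pose(Q[g]))
    b=np.vstack([Q[g].min(0),Q[g].max(0)])
    # bright pixel mask on riser
hsv=cv2.cvtColor(im["frame"],cv2.COLOR_RGB2HSV)
k=(P[:,0]>.45)&(P[:,0]<.8)&(P[:,1]>.08)&(P[:,1]<.21)&(Z>.08)&(Z<.1)&(im["frame"][v,u].min(1)>85)
print("bright",axis_pose(P[k]),k.sum())
save(im,"crop.png",(80,110,380,240),2.6)
E
```

```text
riser (array([623.8, 205. ,  86.3, 261.6, 361.2]), array([[482.,  33.],
       [743.,  16.],
       [766., 377.],
       [505., 394.]], dtype=float32)) 0.08887884718237408
0.03 [0.4834 0.4883 0.7406 0.7437]
0.07 [0.4849 0.4862 0.7404 0.744 ]
0.11 [0.4867 0.4889 0.7443 0.7477]
0.15 [0.4893 0.491  0.7468 0.7501]
0.19 [0.4926 0.4941 0.75   0.7536]
0.23 [0.4942 0.4963 0.7508 0.7546]
0.27 [0.4973 0.4988 0.7541 0.7566]
0.31 [0.5003 0.5021 0.7574 0.7601]
0.35 [0.5022 0.5036 0.761  0.7634]
0.39 [0.5047 0.5051 0.679  0.6831]
pile (array([ 565.8, -236.9,  -84.1,  116.3,  176.6]), array([[ 499., -155.],
       [ 517., -331.],
       [ 633., -319.],
       [ 615., -143.]], dtype=float32)) 0.05821907291656228
straightedge (array([610.4, 142.2,  -6.9,  41.3, 219.9]), array([[499., 135.],
       [717., 109.],
       [722., 150.],
       [504., 176.]], dtype=float32))
short_rule (array([624.9, 271. ,  -1.5,  42.7, 132.1]), array([[558., 251.],
       [690., 248.],
       [692., 291.],
       [559., 294.]], dtype=float32))
bright (array([629.9, 145.3,   7.5,  90.4, 262.2]), array([[494., 173.],
       [506.,  83.],
       [766., 118.],
       [754., 207.]], dtype=float32)) 1427
```

View pics/crop.png

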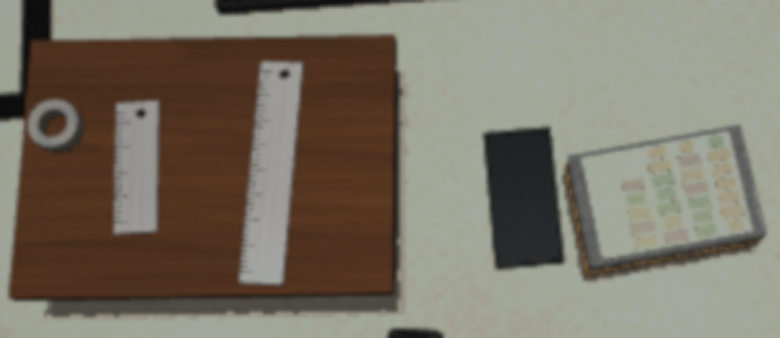

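The crop confirms it: the aluminium bar runs from crop (262,283) to (282,62), with the short rule to its left at (137,167) and the map-topped pile at (665,200). First I'll move over the bar with the jaws shut.

Call:
step_arm --increments '[0, -0.12, 0.2, 0, 0, 0, 0, 0, -0.24, 0.4, 0, 0, 0, 0, 0, -0.36, 0.6, 0, 0, 0, 0, 0, -0.48, 0.8, 0, 0, 0, 0, 0, -0.6, 1, 0, 0, 0, 0, 0, -0.6, 1, 0, 0, 0, 0, 0, -0.6, 1, 0, 0, 0, 0, 0, -0.6, 1, 0, 0, 0, 0]' --force 20

```text
t: 1.65
eef_pos: [0.4081, 0.4263, 0.4047]
eef_rot: [0.838, 0.545, -0.0, -0.0]
wrist_force: [-0.5, 0.7, 0.8]
grip_width: 0.0149
```

Call:
step_arm --increments '[0, -0.12, 0.2, 0, 0, 0, 0, 0, -0.24, 0.4, 0, 0, 0, 0, 0, -0.36, 0.6, 0, 0, 0, 0, 0, -0.48, 0.8, 0, 0, 0, 0, 0, -0.6, 1, 0, 0, 0, 0, 0, -0.6, 1, 0, 0, 0, 0, 0, -0.6, 1, 0, 0, 0, 0, 0, -0.6, 1, 0, 0, 0, 0]'

```text
t: 2.65
eef_pos: [0.5418, 0.2358, 0.4046]
eef_rot: [0.838, 0.545, -0.0, -0.0]
wrist_force: [0.4, 0.2, 1.1]
grip_width: 0.0007
```

```bash
cat >> h.py <<'E'
def go(pos,yaw):
    """increment row (units of the move) from the measured pose to TCP pos, tool pointing down, tool x at yaw deg"""
    s=ctrl.state();R=Rt.from_quat(s["eef_rot"]);y=np.radians(yaw)
    G=Rt.from_matrix(np.array([[np.cos(y),np.sin(y),0],[np.sin(y),-np.cos(y),0],[0,0,-1]]))
    d=R.inv().apply(np.array(pos)-s["eef_pos"])/.2; w=(R.inv()*G).as_rotvec(degrees=True)/45
    print("t",s["t"],"pos",s["eef_pos"].round(4),"F",s["wrist_force"].round(1),"w",round(s["grip_width"],4),"inc",d.round(3),w.round(3),"tilt",np.degrees(np.arccos(-R.as_matrix()[2,2])).round(2))
E
python3 -c "
from h import *
go([.5955,.144,.30],83.1)"
```

```text
t 2.65 pos [0.5418 0.2358 0.4046] F [0.4 0.2 1.1] w 0.0007 inc [-0.311  0.432  0.523] [-0.001 -0.001 -0.378] tilt 0.06
```

Call:
step_arm --increments '[0, -0.08, 0.11, 0, 0, 0, -0.1, 0, -0.16, 0.22, 0.1, 0, 0, -0.2, 0, -0.24, 0.33, 0.2, 0, 0, -0.3, 0, -0.31, 0.43, 0.3, 0, 0, -0.38, 0, -0.31, 0.43, 0.42, 0, 0, -0.38, 0, -0.31, 0.43, 0.52, 0, 0, -0.38, 0, -0.31, 0.43, 0.57, 0, 0, -0.38, 0, -0.31, 0.43, 0.57, 0, 0, -0.38]'

```text
t: 3.65
eef_pos: [0.5956, 0.1429, 0.2903]
eef_rot: [0.748, 0.663, -0.0, -0.0]
wrist_force: [0.2, 0.1, 0.3]
grip_width: 0.0002
```

```bash
python3 -c "
from h import *
go([.5955,.144,.274],83.1)
im=ctrl.get_image('side');save(im,'s1.png',(170,100,380,260),3.5)"
```

```text
t 3.65 pos [0.5956 0.1429 0.2903] F [0.2 0.1 0.3] w 0.0002 inc [ 0.005 -0.001  0.081] [-0.001  0.    -0.   ] tilt 0.07
```

View pics/s1.png

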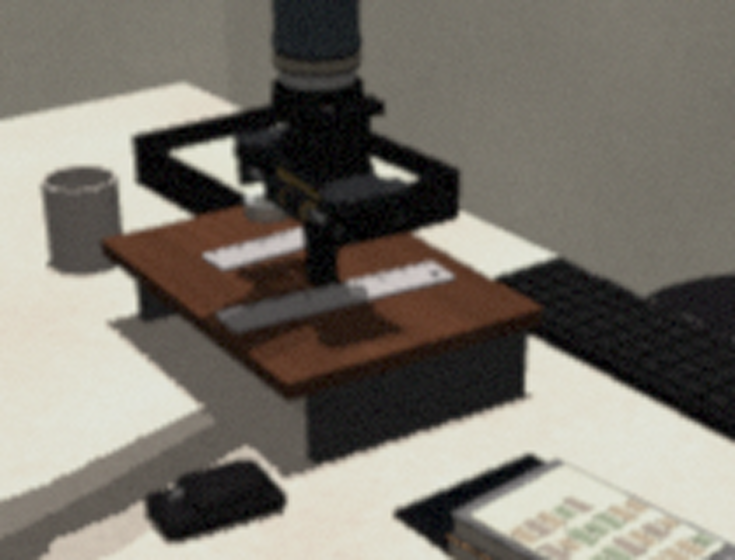

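The tips hover just above the bar's middle at crop (322,280), with the near end at about (225,320) still on the board. I'll lower slowly.

Call:
step_arm --increments '[0, 0, 0, 0.02, 0, 0, 0, 0, 0, 0, 0.04, 0, 0, 0, 0, 0, 0, 0.055, 0, 0, 0, 0, 0, 0, 0.065, 0, 0, 0, 0, 0, 0, 0.07, 0, 0, 0, 0, 0, 0, 0.075, 0, 0, 0, 0, 0, 0, 0.08, 0, 0, 0, 0, 0, 0, 0.08, 0, 0, 0]'

```text
t: 4.7
eef_pos: [0.5963, 0.1421, 0.2757]
eef_rot: [0.749, 0.663, 0.001, 0.0]
wrist_force: [-1.8, -0.4, 4.1]
grip_width: 0.0004
```

Call:
step_arm --increments '[0, 0, 0, 0.005, 0, 0, 0, 0, 0, 0, 0.008, 0, 0, 0, 0, 0, -0.02, 0.008, 0, 0, 0, 0, 0, -0.05, 0.008, 0, 0, 0, 0, 0, -0.08, 0.008, 0, 0, 0, 0, 0, -0.11, 0.008, 0, 0, 0, 0, 0, -0.14, 0.008, 0, 0, 0, 0, 0, -0.15, 0.008, 0, 0, 0]'

```text
t: 5.7
eef_pos: [0.5678, 0.1459, 0.2756]
eef_rot: [0.749, 0.663, 0.003, 0.002]
wrist_force: [2.5, -0.4, 8.7]
grip_width: 0.0005
```

```bash
cat >> h.py <<'E'
def bar(cam="top"):
    im=ctrl.get_image(cam)
    for o in ctrl.outline_of("straightedge",cam)[:3]:
        Q,u,v=pts(im,o["pixels"]);g=(abs(Q[:,2]-np.median(Q[:,2]))<.012) if cam=="top" else Q[:,2]>-1
        print(cam,round(o["score"],2),o["xy"].round() if hasattr(o["xy"],"round") else o["xy"],"z",np.median(Q[:,2]).round(4),axis_pose(Q[g])[0],axis_pose(Q[g])[1].tolist())
    return im
E
python3 -c "
from h import *
go([.536,.149,.274],83.1)
bar()"
```

```text
t 5.7 pos [0.5678 0.1459 0.2756] F [ 2.5 -0.4  8.7] w 0.0005 inc [-0.004 -0.16   0.007] [ 0.009 -0.004 -0.002] tilt 0.42
top 0.63 [183.1, 206.4] z 0.0918 [583.8 147.2  -6.7  42.4 219.7] [[472.0, 139.0], [691.0, 113.0], [695.0, 155.0], [477.0, 181.0]]
top 0.55 [330.1, 269.9] z 0.0019 [ 355.1 -202.7   56.3   43.   220.7] [[276.0, -283.0], [312.0, -306.0], [434.0, -123.0], [398.0, -99.0]]
```

It drags well: the bar moved about 27 mm, and roughly 35 mm remain.

Call:
step_arm --increments '[0, 0, -0.02, 0, 0, 0, 0, 0, 0, -0.05, 0, 0, 0, 0, 0, 0, -0.08, 0, 0, 0, 0, 0, 0, -0.11, 0, 0, 0, 0, 0, 0, -0.14, 0, 0, 0, 0, 0, 0, -0.165, 0, 0, 0, 0, 0, 0, -0.175, 0, 0, 0, 0, 0, 0, -0.175, 0, 0, 0, 0]'

```text
t: 6.8
eef_pos: [0.5331, 0.1503, 0.2756]
eef_rot: [0.749, 0.663, 0.003, 0.001]
wrist_force: [1.3, -0.2, 10.5]
grip_width: 0.0005
```

```bash
python3 -c "
from h import *
go([.536,.149,.30],83.1)
bar()"
```

```text
t 6.8 pos [0.5331 0.1503 0.2756] F [ 1.3 -0.2 10.5] w 0.0005 inc [-0.004  0.016 -0.122] [ 0.008 -0.004 -0.003] tilt 0.4
top 0.83 [179.7, 220.0] z 0.0915 [549.1 151.9  -7.1  44.  220.6] [[437.0, 144.0], [656.0, 116.0], [661.0, 160.0], [442.0, 187.0]]
top 0.83 [329.4, 269.6] z 0.0019 [ 355.1 -201.9   56.9   42.5  221.6] [[277.0, -283.0], [312.0, -306.0], [433.0, -121.0], [398.0, -97.0]]
```

x in the riser frame is about 19.5 mm, so the jut is about 50 mm. Lifting off, opening, and moving over the near end.

Call:
step_arm --increments '[0, 0, 0, -0.05, 0, 0, 0, 0, 0, 0, -0.15, 0, 0, 0, 0, 0, 0, -0.25, 0, 0, 0, 1, 0, -0.1, -0.3, 0, 0, 0, 1, 0, -0.2, -0.3, 0, 0, 0, 1, 0, -0.3, -0.3, 0, 0, 0, 1, 0, -0.36, -0.3, 0, 0, 0, 1, 0, -0.36, -0.3, 0, 0, 0]'

```text
t: 7.9
eef_pos: [0.4594, 0.1588, 0.3332]
eef_rot: [0.749, 0.663, -0.0, -0.0]
wrist_force: [0.6, -0.1, -0.3]
grip_width: 0.0421
```

```bash
python3 -c "
from h import *
go([.4618,.1626,.256],82.9)
im=bar();save(im,'t1.png',(80,110,380,270),2.6)
im=ctrl.get_image('side')
P,u,v=pts(im);k=(abs(P[:,0]-.46)<.012)&(abs(P[:,1]-.16)<.03)&(P[:,2]>.07)&(P[:,2]<.11);print(k.sum(),P[k].mean(0) if k.any() else '')"
```

```text
t 7.9 pos [0.4594 0.1588 0.3332] F [ 0.6 -0.1 -0.3] w 0.0421 inc [0.02  0.01  0.386] [-0.    -0.     0.003] tilt 0.01
top 0.83 [328.9, 271.8] z 0.0019 [ 354.4 -203.4   55.6   43.7  218.2] [[275.0, -281.0], [311.0, -306.0], [434.0, -126.0], [398.0, -101.0]]
top 0.76 [182.3, 181.5] z 0.0914 [595.  145.6  -6.1  41.3 133.3] [[526.0, 132.0], [659.0, 118.0], [663.0, 159.0], [531.0, 173.0]]
59 [0.46040298 0.16008722 0.09512522]
```

View pics/t1.png

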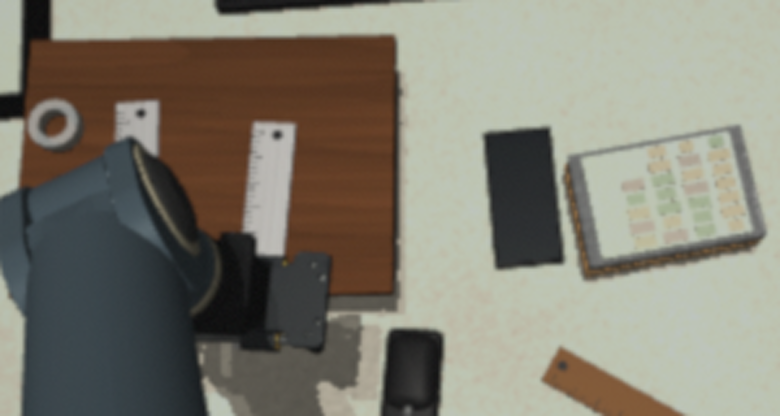

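The bar's far end sits at crop (275,122), unchanged after the lift, and the gripper is over the jutting end. I'll open fully, then descend.

Call:
step_arm --increments '[1, 0.02, 0.01, 0, 0, 0, 0, 1, 0.02, 0.01, 0, 0, 0, 0, 1, 0.02, 0.01, 0, 0, 0, 0, 1, 0.02, 0.01, 0, 0, 0, 0, 1, 0.02, 0.01, 0, 0, 0, 0, 1, 0.02, 0.01, 0, 0, 0, 0, 1, 0.02, 0.01, 0.05, 0, 0, 0, 1, 0.02, 0.01, 0.05, 0, 0, 0]'

```text
t: 9.05
eef_pos: [0.462, 0.1623, 0.3221]
eef_rot: [0.749, 0.663, -0.001, -0.0]
wrist_force: [0.0, 0.4, 0.6]
grip_width: 0.087
```

Call:
step_arm --increments '[1, 0, 0, 0.06, 0, 0, 0, 1, 0, 0, 0.12, 0, 0, 0, 1, 0, 0, 0.18, 0, 0, 0, 1, 0, 0, 0.24, 0, 0, 0, 1, 0, 0, 0.3, 0, 0, 0, 1, 0, 0, 0.34, 0, 0, 0, 1, 0, 0, 0.34, 0, 0, 0, 1, 0, 0, 0.34, 0, 0, 0]'

```text
t: 10.05
eef_pos: [0.4626, 0.1625, 0.2554]
eef_rot: [0.749, 0.663, 0.0, 0.0]
wrist_force: [0.2, -0.6, -0.2]
grip_width: 0.0869
```

```bash
python3 -c "
from h import *
go([.4618,.1626,.256],82.9)
im=ctrl.get_image('side');save(im,'s2.png',(170,110,350,250),4)"
```

```text
t 10.05 pos [0.4626 0.1625 0.2554] F [ 0.2 -0.6 -0.2] w 0.0869 inc [ 0.    -0.004 -0.003] [ 0.001 -0.001  0.002] tilt 0.04
```

View pics/s2.png

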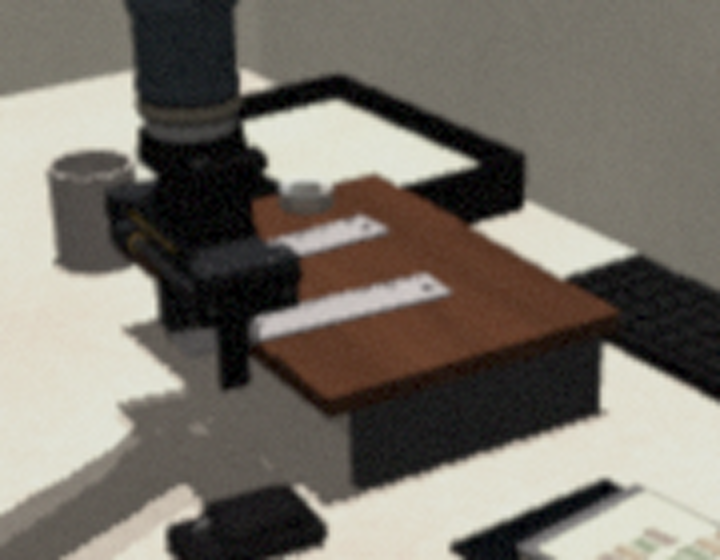

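The finger at crop (235,350) stands beside the jutting end, clear of the riser's front edge. Closing now.

Call:
step_arm --increments '[0.3, 0, 0, 0, 0, 0, 0, 0.3, 0, 0, 0, 0, 0, 0, 0.3, 0, 0, 0, 0, 0, 0, 0.3, 0, 0, 0, 0, 0, 0, 0.3, 0, 0, 0, 0, 0, 0, 0.3, 0, 0, 0, 0, 0, 0, 0.3, 0, 0, 0, 0, 0, 0, 0.3, 0, 0, 0, 0, 0, 0]' --force 40

```text
t: 11.1
eef_pos: [0.4624, 0.1624, 0.2551]
eef_rot: [0.749, 0.663, 0.0, -0.0]
wrist_force: [-0.1, -0.2, 0.6]
grip_width: 0.0385
```

```bash
python3 -c "
from h import *
go([.4618,.1626,.256],82.9)
bar()"
```

```text
t 11.1 pos [0.4624 0.1624 0.2551] F [-0.1 -0.2  0.6] w 0.0385 inc [ 0.    -0.003 -0.004] [ 0.    -0.     0.002] tilt 0.01
top 0.92 [329.1, 269.6] z 0.0017 [ 355.2 -201.1   56.2   45.7  223.8] [[274.0, -281.0], [312.0, -307.0], [436.0, -121.0], [398.0, -95.0]]
top 0.89 [182.6, 179.0] z 0.0916 [590.4 146.   -8.5  42.1 136.6] [[520.0, 135.0], [655.0, 115.0], [661.0, 157.0], [526.0, 177.0]]
```

Gripped at 38.5 mm. I'll tighten and lift slowly by 60 mm.

Call:
step_arm --increments '[0, 0, 0, 0, 0, 0, 0, 0, 0, 0, 0, 0, 0, 0, 0, 0, 0, -0.03, 0, 0, 0, 0, 0, 0, -0.07, 0, 0, 0, 0, 0, 0, -0.12, 0, 0, 0, 0, 0, 0, -0.17, 0, 0, 0, 0, 0, 0, -0.22, 0, 0, 0, 0, 0, 0, -0.25, 0, 0, 0]' --force 55

```text
t: 12.2
eef_pos: [0.4625, 0.1624, 0.306]
eef_rot: [0.749, 0.663, 0.001, 0.0]
wrist_force: [0.1, 0.4, -0.5]
grip_width: 0.0378
```

```bash
python3 -c "
from h import *
go([.4618,.1626,.316],82.9)
bar()
im=bar('side');save(im,'s3.png',(170,80,350,220),4)"
```

```text
t 12.2 pos [0.4625 0.1624 0.306 ] F [ 0.1  0.4 -0.5] w 0.0378 inc [ 0.    -0.004 -0.05 ] [ 0.001 -0.001  0.002] tilt 0.06
top 0.74 [177.0, 176.3] z 0.1397 [590.9 146.4  -7.4  41.5 135.6] [[521.0, 134.0], [655.0, 117.0], [661.0, 158.0], [526.0, 176.0]]
top 0.55 [330.1, 269.9] z 0.0019 [ 355.9 -201.4   56.3   41.   218.7] [[278.0, -281.0], [312.0, -304.0], [434.0, -122.0], [399.0, -99.0]]
side 0.71 [263.5, 297.7] z 0.0046 [ 355.6 -199.    56.1   43.5  227.9] [[274.0, -281.0], [310.0, -306.0], [437.0, -117.0], [401.0, -92.0]]
side 0.65 [249.4, 172.6] z 0.144 [589.8 159.3   9.7  99.9 299.7] [[434.0, 183.0], [450.0, 85.0], [746.0, 135.0], [729.0, 234.0]]
```

View pics/s3.png

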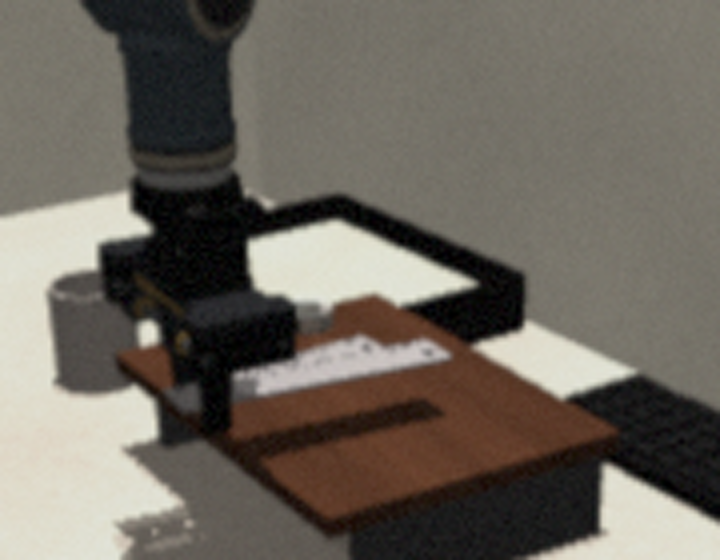

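The bar is held level at z ≈ 0.14, with its shadow on the board at crop (345,430). The pile is next: yaw +13° and about 0.41 m to the right, staying high.

Call:
step_arm --increments '[0, -0.06, 0.01, 0, 0, 0, 0, 0, -0.18, 0.03, 0, 0, 0, 0, 0, -0.32, 0.05, 0, 0, 0, 0, 0, -0.46, 0.08, 0, 0, 0, 0, 0, -0.6, 0.1, 0, 0, 0, 0, 0, -0.74, 0.12, 0, 0, 0, 0, 0, -0.88, 0.14, 0, 0, 0, 0, 0, -1, 0.16, 0, 0, 0, 0]'

```text
t: 13.4
eef_pos: [0.4693, -0.042, 0.3048]
eef_rot: [0.75, 0.662, -0.001, -0.0]
wrist_force: [0.9, -0.4, -0.8]
grip_width: 0.0381
```

```bash
python3 -c "
from h import *
go([.4793,-.2458,.306],96.1)"
```

```text
t 13.4 pos [ 0.4693 -0.042   0.3048] F [ 0.9 -0.4 -0.8] w 0.0381 inc [-1.005  0.176 -0.006] [-0.001  0.001 -0.293] tilt 0.06
```

Call:
step_arm --increments '[0, -0.1, 0.02, 0, 0, 0, -0.03, 0, -0.25, 0.05, 0, 0, 0, -0.08, 0, -0.42, 0.08, 0, 0, 0, -0.13, 0, -0.58, 0.11, 0, 0, 0, -0.18, 0, -0.74, 0.14, 0, 0, 0, -0.23, 0, -0.88, 0.16, 0, 0, 0, -0.27, 0, -0.97, 0.175, 0, 0, 0, -0.29, 0, -1, 0.175, 0, 0, 0, -0.29]'

```text
t: 14.4
eef_pos: [0.4793, -0.2446, 0.3047]
eef_rot: [0.67, 0.742, -0.0, -0.0]
wrist_force: [-0.0, 1.1, -0.8]
grip_width: 0.0378
```

Call:
step_arm --increments '[0, 0, 0, 0.02, 0, 0, 0, 0, 0, 0, 0.05, 0, 0, 0, 0, 0, 0, 0.08, 0, 0, 0, 0, 0, 0, 0.11, 0, 0, 0, 0, 0, 0, 0.14, 0, 0, 0, 0, 0, 0, 0.15, 0, 0, 0, 0, 0, 0, 0.15, 0, 0, 0, 0, 0, 0, 0.15, 0, 0, 0]'

```text
t: 15.4
eef_pos: [0.4802, -0.2429, 0.2753]
eef_rot: [0.669, 0.743, 0.0, 0.0]
wrist_force: [-0.5, -0.0, -0.6]
grip_width: 0.0381
```

```bash
python3 -c "
from h import *
go([.4793,-.2458,.236],96.1)
im=bar()
o=max([o for o in ctrl.outline_of('straightedge','top')],key=lambda o:np.median(pts(im,o['pixels'])[0][:,2]))
Q=pts(im,o['pixels'])[0];Q=Q[abs(Q[:,2]-np.median(Q[:,2]))<.02]
A=np.c_[Q[:,:2],np.ones(len(Q))];print('plane',np.linalg.lstsq(A,Q[:,2],rcond=None)[0])
save(im,'t2.png',(200,110,420,270),3.4)
im=ctrl.get_image('side');save(im,'s4.png',(230,160,420,300),4)"
```

```text
t 15.4 pos [ 0.4802 -0.2429  0.2753] F [-0.5 -0.  -0.6] w 0.0381 inc [-0.014 -0.006  0.197] [ 0.001  0.    -0.001] tilt 0.03
top 0.77 [332.5, 159.4] z 0.1085 [ 604.  -230.2    5.6   39.5  142.9] [[531.0, -218.0], [535.0, -257.0], [677.0, -243.0], [673.0, -204.0]]
top 0.7 [302.0, 256.6] z 0.0018 [ 396.1 -141.6   54.4   38.4   73.2] [[359.0, -160.0], [390.0, -183.0], [433.0, -123.0], [402.0, -101.0]]
plane [-0.02426672 -0.0024428   0.12291617]
```

View pics/s4.png

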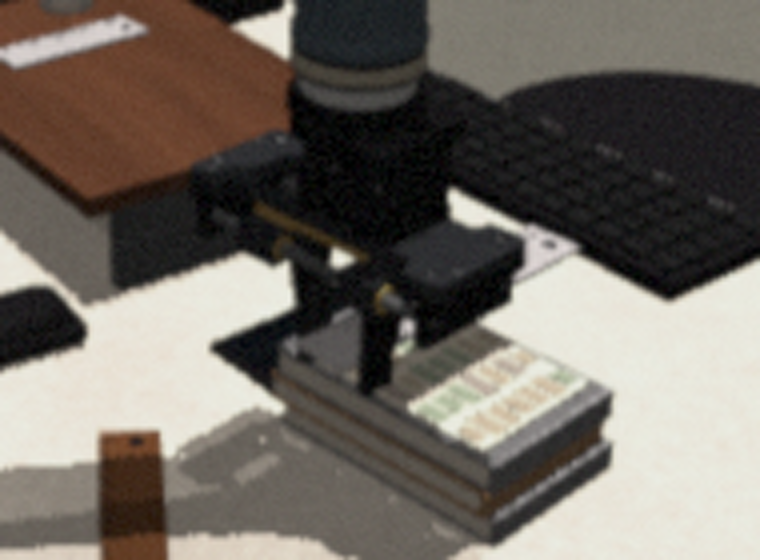

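The jaws hold the bar across the pile in the side view, with the finger at crop (378,350) in front of the pile's near edge. The estimated centre is (565.5,-234) against a target of (566,-237), with about 1.4° of droop. Lowering.

Call:
step_arm --increments '[0, -0.012, 0, 0.03, 0, 0, 0, 0, -0.012, 0, 0.07, 0, 0, 0, 0, -0.012, 0, 0.11, 0, 0, 0, 0, -0.012, 0, 0.15, 0, 0, 0, 0, -0.012, 0, 0.18, 0, 0, 0, 0, -0.012, 0, 0.2, 0, 0, 0, 0, -0.012, 0, 0.215, 0, 0, 0, 0, -0.012, 0, 0.22, 0, 0, 0]'

```text
t: 16.6
eef_pos: [0.4804, -0.2452, 0.231]
eef_rot: [0.669, 0.743, 0.0, -0.0]
wrist_force: [0.5, -0.5, -0.4]
grip_width: 0.0379
```

Call:
step_arm --increments '[0, 0, 0, 0.005, 0, 0, 0, 0, 0, 0, 0.01, 0, 0, 0, 0, 0, 0, 0.015, 0, 0, 0, 0, 0, 0, 0.018, 0, 0, 0, 0, 0, 0, 0.02, 0, 0, 0, 0, 0, 0, 0.02, 0, 0, 0, 0, 0, 0, 0.02, 0, 0, 0, 0, 0, 0, 0.02, 0, 0, 0]'

```text
t: 17.6
eef_pos: [0.4804, -0.2451, 0.2271]
eef_rot: [0.669, 0.743, 0.0, -0.0]
wrist_force: [0.1, -0.4, -1.0]
grip_width: 0.0378
```

```bash
python3 -c "
from h import *
go([.4793,-.2458,.2253],96.1)
im=bar()
o=max([o for o in ctrl.outline_of('straightedge','top')],key=lambda o:np.median(pts(im,o['pixels'])[0][:,2]))
Q=pts(im,o['pixels'])[0];Q=Q[abs(Q[:,2]-np.median(Q[:,2]))<.02]
A=np.c_[Q[:,:2],np.ones(len(Q))];print('plane',np.linalg.lstsq(A,Q[:,2],rcond=None)[0])"
```

```text
t 17.6 pos [ 0.4804 -0.2451  0.2271] F [ 0.1 -0.4 -1. ] w 0.0378 inc [-0.003 -0.006  0.009] [ 0.    -0.    -0.001] tilt 0.0
top 0.66 [328.6, 165.6] z 0.0616 [ 603.8 -232.5    5.5   40.   144.8] [[530.0, -220.0], [534.0, -259.0], [678.0, -245.0], [674.0, -206.0]]
top 0.56 [302.8, 256.6] z 0.002 [ 398.6 -138.1   56.5   41.6   64.6] [[363.0, -154.0], [398.0, -176.0], [434.0, -123.0], [399.0, -100.0]]
plane [-0.0180247  -0.00786513  0.07082911]
```

About 1.3 mm left, so I'll lower a little more.

Call:
step_arm --increments '[0, 0, 0, 0.003, 0, 0, 0, 0, 0, 0, 0.006, 0, 0, 0, 0, 0, 0, 0.008, 0, 0, 0, 0, 0, 0, 0.01, 0, 0, 0, 0, 0, 0, 0.01, 0, 0, 0, 0, 0, 0, 0.01, 0, 0, 0, 0, 0, 0, 0.01, 0, 0, 0, 0, 0, 0, 0.01, 0, 0, 0]'

```text
t: 18.75
eef_pos: [0.4804, -0.2452, 0.2251]
eef_rot: [0.669, 0.743, 0.0, 0.0]
wrist_force: [-0.4, -0.2, 0.1]
grip_width: 0.038
```

Contact: the weight came off the wrist (-0.8 to +0.1 N). Releasing.

Call:
step_arm --increments '[0.5, 0, 0, 0, 0, 0, 0, 0.6, 0, 0, 0, 0, 0, 0, 0.8, 0, 0, 0, 0, 0, 0, 0.9, 0, 0, 0, 0, 0, 0, 0.9, 0, 0, 0, 0, 0, 0, 0.9, 0, 0, 0, 0, 0, 0, 0.9, 0, 0, 0, 0, 0, 0, 0.9, 0, 0, 0, 0, 0, 0]'

```text
t: 19.75
eef_pos: [0.4804, -0.2451, 0.2251]
eef_rot: [0.669, 0.743, 0.0, -0.0]
wrist_force: [-0.1, -0.5, -0.9]
grip_width: 0.0782
```

```bash
python3 -c "
from h import *
go([.4793,-.2458,.3253],96.1)
bar()"
```

```text
t 19.75 pos [ 0.4804 -0.2451  0.2251] F [-0.1 -0.5 -0.9] w 0.0782 inc [-0.003 -0.006 -0.501] [ 0.    -0.    -0.001] tilt 0.0
top 0.92 [331.4, 166.4] z 0.0614 [ 602.5 -233.4    5.8   42.6  150.2] [[526.0, -220.0], [530.0, -262.0], [679.0, -247.0], [675.0, -205.0]]
top 0.91 [303.7, 256.0] z 0.0018 [ 397.8 -137.3   58.6   40.1   64.7] [[364.0, -154.0], [398.0, -175.0], [432.0, -120.0], [398.0, -99.0]]
```

Released without disturbing it. Retreating straight up, then back and to the left to clear the view.

Call:
step_arm --increments '[0.9, 0, 0, -0.1, 0, 0, 0, 0.9, 0, 0, -0.22, 0, 0, 0, 0.9, 0, 0, -0.36, 0, 0, 0, 0.9, 0, 0, -0.5, 0, 0, 0, 0.9, 0, 0, -0.64, 0, 0, 0, 0.9, 0, 0, -0.78, 0, 0, 0, 0.9, 0, 0, -0.9, 0, 0, 0, 0.9, 0, 0, -0.9, 0, 0, 0]'

```text
t: 20.85
eef_pos: [0.4807, -0.2455, 0.4068]
eef_rot: [0.669, 0.743, 0.001, 0.002]
wrist_force: [0.0, -0.9, -0.0]
grip_width: 0.0786
```

Call:
step_arm --increments '[0.9, 0.15, 0, 0, 0, 0, 0, 0.9, 0.3, 0, 0, 0, 0, 0, 0.9, 0.45, 0, 0, 0, 0, 0, 0.9, 0.6, 0, 0, 0, 0, 0, 0.9, 0.75, 0, 0, 0, 0, 0, 0.9, 0.9, 0, 0, 0, 0, 0, 0.9, 1, 0, 0, 0, 0, 0, 0.9, 1, 0, 0, 0, 0, 0]'

```text
t: 21.85
eef_pos: [0.4589, -0.045, 0.404]
eef_rot: [0.668, 0.744, -0.001, -0.001]
wrist_force: [0.5, -1.2, 0.1]
grip_width: 0.0784
```

```bash
python3 -c "
from h import *
go([.4793,-.2458,.3253],96.1)
im=bar()
o=max([o for o in ctrl.outline_of('straightedge','top')],key=lambda o:np.median(pts(im,o['pixels'])[0][:,2]))
Q=pts(im,o['pixels'])[0];Q=Q[abs(Q[:,2]-np.median(Q[:,2]))<.006]
A=np.c_[Q[:,:2],np.ones(len(Q))];print('plane',np.linalg.lstsq(A,Q[:,2],rcond=None)[0])
r=ctrl.outline_of('short_rule','top')
for k in r[:2]: Q=pts(im,k['pixels'])[0];print('rule',k['xy'],axis_pose(Q)[0])
save(im,'t3.png',(80,110,400,300),2.4)"
```

```text
t 21.85 pos [ 0.4589 -0.045   0.404 ] F [ 0.5 -1.2  0.1] w 0.0784 inc [-1.009 -0.007  0.393] [-0.002 -0.001  0.003] tilt 0.12
top 0.96 [336.5, 183.3] z 0.0613 [ 566.4 -236.4    5.6   42.9  219.5] [[455.0, -226.0], [459.0, -268.0], [678.0, -247.0], [674.0, -204.0]]
top 0.78 [331.4, 268.5] z 0.0019 [ 355.  -203.    56.2   41.3  218.2] [[277.0, -282.0], [311.0, -305.0], [433.0, -124.0], [399.0, -101.0]]
plane [-0.00095644  0.00061646  0.0621211 ]
rule [129.8, 172.5] [ 6.248e+02  2.707e+02 -5.000e-01  4.190e+01  1.314e+02]
```

View pics/t3.png

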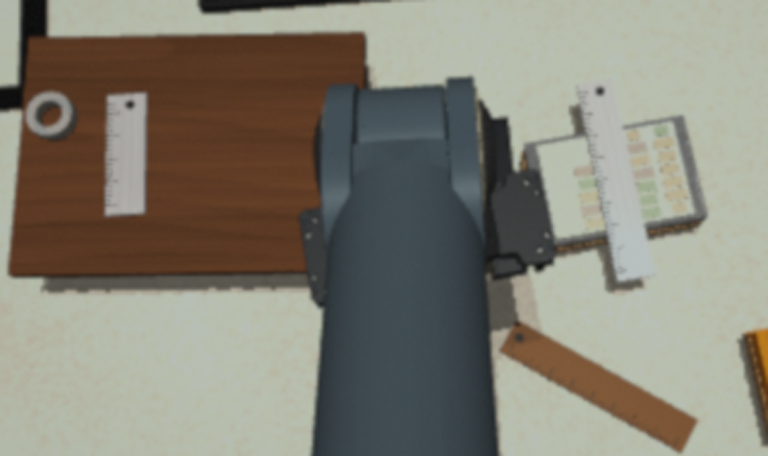

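The picture shows the bar lying flat across the middle of the pile, from crop (600,90) to (632,275). The short rule is unmoved at (127,155), and the arm is clear. Handing in.

```bash
python3 -c "
from h import *
print(ctrl.close_job())"
```

```text
the job is handed in; nothing more can be done
None
```

The straightedge now lies flat across the middle of the book pile, and I handed the job in just after 21.9 s of the 58 s; hand-in gives no verdict. I dragged it with closed tips (about 9–10 N) until it jutted out about 50 mm. Then I gripped that end by its sides, lifted it, carried it over, set it down until it touched, released and backed off.

My last checks, from the top camera:

| Check | Measured |
|---|---|
| Straightedge centre | (566.4, -236.4) mm; the pile's middle is (565.8, -236.9), so under 1 mm off |
| Straightedge angle | 5.6° against the pile's 5.9° |
| Flatness | tilt about 0.001 rad |
| Height of its top | 0.0613 m, so it rests on the sheet |
| Short rule | within 1 mm of its start |
| Robot | clear of everything |

No check failed. Two readings were slightly off. The camera heights read about 1–2 mm low throughout. The held bar drooped about 1.4° in the grip, and it levelled once it rested on the pile.

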